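# Unbolt the paint chest past its spring catch

## Task

Unbolt the small wooden paint chest: press the yellow spring catch down with one fingertip and, keeping it down, push the red paddle of the bolt with the other fingertip until the bolt is drawn nearly to its stop, out of the keeper. Then let go, so that the catch springs back up and locks the bolt open. Only touch and push, gently: do not pinch the paddle or force the bolt against the catch, and leave the jars and tools round about where they are.

Things in the scene. Friction and masses are not known exactly. Their poses are not given: they have to be found in the camera images.
- chest: Fixed wooden chest, 150 (x) x 240 (y) x 60 mm high; origin: centre of its underside; +y = direction in which the bolt draws (left seen from the front), +x away from the front. On top, parallel to y: catch bar (line x = -25 mm) and bolt (line x = +25 mm; rod top at 80 mm, guide loops and keeper up to 86 mm). Only catch bar and paddle are higher: a fingertip at 90 mm clears the rest.
- bolt (a joint): Bolt travel in m along the chest's +y: 0 = shot into the keeper (start), 0.048 = end stop. With the catch up it stops after 2 mm. With the catch down by 5.5 mm or more, about 2 N slides it; it stays where it is left. From 0.037 on the catch can spring up behind it and lock it open; aim for 0.040 to 0.046.
- bolt_paddle (a point): Centre of the top of the red paddle standing on the bolt: 30 mm wide (chest x), 10 mm thick (chest y), top 118 mm above the desk, 34 mm tall below this point; starts at chest x = +25, y = -20 mm. Push its -y face toward the chest's +y with a fingertip beside it.
- catch (a joint): How far the catch is pressed down, in m: 0 = up (start), 0.009 = lower stop. Down by 0.0055 or more lets the bolt pass; 0.007 to 0.008 is good. Spring: 2.4 N at the top, 5.1 N at the bottom. It springs up when let go, unless the bolt is only part drawn: then it stays caught under it.
- catch_top (a point): Centre of the upper face of the yellow catch bar: 22 mm wide (chest x), 92 mm long (chest y), top 102 mm above the desk when up; centre at chest x = -25, y = -18 mm, so it spans y = -64 to +28 mm. It goes straight down evenly wherever it is pressed; a fingertip may slide along it while pressing.
- yellow_bottle: Bystander: small paint bottle, dark cap, yellow paint, 30 mm across, 58 mm high, just behind the chest; origin at the centre of its underside. Leave it alone.
- green_jar: Bystander: small jar of green paint with ochre lid, 47 mm across, 58 mm high, just behind the chest; origin at the centre of its underside. Leave it alone.
- teal_jar: Bystander: small jar of teal paint with ochre lid, 50 mm across, 58 mm high; origin at the centre of its underside. Leave it alone.
- checked_jar: Bystander: small clear jar with red-checked lid, 50 mm across, 64 mm high; origin at the centre of its underside. Leave it alone.
- yellow_cup: Bystander: small yellow cup, 46 mm across, 28 mm high; origin at the centre of its underside. Leave it alone.
- blue_bottle: Bystander: small paint bottle, black cap, blue paint, 30 mm across, 58 mm high, beside the left end of the chest; origin at the centre of its underside. Leave it alone.
- scissors: Bystander: scissors with red handles lying flat, 199 mm long, 9 mm high; origin at the centre of its underside. Leave it alone.

How it is judged:
By the outcome, as a careful person would: the job done as asked, in the order asked, and still so for the second after the job is handed in, with the robot touching nothing.
It also fails if it takes over 35 s, if anything falls off the work surface, if the arm or the gripper's body presses on something with over 40 N, if the wrist force passes 120 N, or if a joint passes its speed limit or range.

## Robot

A 6-joint arm with a two-finger parallel gripper is mounted at the origin on a cart in front of the work surface, level with it; the furniture and walls round the work are solid. World frame = base frame: x ahead of the robot, y to its left, z up, the work surface at z = 0. Lengths are in m, angles in rad, forces in N, time in s.
With the tool pointing down it reaches from about 0.35 to 0.85 m from the base axis. Payload 8.1 kg.
Tool frame: the origin (TCP) lies at the very end of the fingers, on their centre line; the grasp point (between the pads) lies 19 mm behind it; z points along the fingers, y is the line along which they close (so a half turn about z gives the same grasp; the last joint's range is limited). The gripper opens to 93 mm and grips with 3 to 60 N. Pads are 15 mm wide; open, the fingers measure 128 mm over their backs; the gripper's body (75 mm by 188 mm) begins 65 mm behind the grasp point.
Start: joints at [1.075, 0.13, 1.488, -0, 1.523, -0.085], TCP at [0.24, 0.55, 0.219] pointing down, gripper open.
Joint ranges: [-2.96, 2.96], [-0.89, 2.26], [0.02, 2.5], [-1.34, 4.48], [0, 2.73], [-2.66, 2.66]. Speed limits (rad/s): [2.39, 2.39, 2.79, 3.14, 3.14, 3.14].

## Interface

Orientations are given as a rotation vector (axis times angle).
In Python, from plant import robot gives the robot as it stands. The module is installed in compiled form; this text tells all that it offers.
- The arm moves only by the tool play_rows, never from a script. Its argument "increments" is text: rows parted by semicolons, each of 5 numbers parted by spaces: the shift along the tool's x, y, z in mm, then the turn about the tool's z in degrees, then the closure, from -1 (fully open) to 1 (shut). In form: dx dy dz yaw claw; .... A call has 1 to 20 rows; each row is the pose to reach, as a shift and turn from the pose commanded when the call began, along the tool's axes at that moment; what a row does not reach only later rows make up. A row lasts 1/10 s, in which the tool goes at most 50 mm and 8.59 degrees, less where a joint would pass 70% of its speed; a pose out of reach is approached as far as the arm can. A call with a gripper value outside its range is refused whole. The fingers move at their own pace and stop on an object; "force" is the grip in N (left out, the last holds). Time passes only in rows, so rows that repeat a pose let the fingers close. It gives the time, the measured TCP pose, the force, the opening and the grip force at its end, in the units of the state.
- robot.read_state(): the state, without advancing time (a new reading comes with each control period).
- robot.read_camera(name): name is "scene" or "side" or "wrist"; returns the picture (400x640x3 uint8, blue, green, red); there is no depth.
- robot.calibration(name): a dict with "vertical_fov" (degrees; the focal length in pixels is half the picture's height over the tangent of half this angle, whatever the lens; pixels are square), "cx", "cy" (the principal point, pixels), "rvec" (rotation vector, rad) and "tvec" (3), from world to camera coordinates, as OpenCV has them. Camera axes: x right, y down, z forward; pixel columns grow to the right and rows downward; lengths in m; the calibration is good to about 2 mm. A picture is of the moment at which its call begins: read the wrist's pose just before it. calibration takes no time and is no camera call; for the wrist camera it gives the pose at the moment of the call.
- robot.close_job(): hands the job in; it is judged then, once.
Trained networks look in the newest picture that a camera, given by its name, has taken for a name from the list of things; names that differ only in an ending like _2 or _b are one class to them, and where a whole thing is asked for, a point or a joint stands for the part that bears it (a point fixed in the world has none). Each returns a list of dicts, best first, with "conf" (0 to 1); they miss things now and then, are a little off and sometimes report something else, mostly with a low value. They report only what shows in the picture. A call takes as long as a camera call.
- robot.recognise(camera, query): "centre" ([x, y, z] in m, in world coordinates, good to about 4 mm: the middle of the surface that is visible of it).
- robot.regions_of(camera, query): "pixels" (400x640 bool, what is visible of it).
- robot.landmark_of(camera, query): "centre" ([x, y, z] in m, in world coordinates, good to about 4 mm: a listed point, or the origin of a listed thing).
The state is a dict: "t": time; "q": joint angles; "dq": joint speeds; "joint_torque": joint torques, N m; "tool_pos": TCP position; "orientation": TCP orientation; "force": force on the tool from outside, world axes, zero at the start; "wrist_torque": the same for the moment, N m; "opening": finger opening in m; "gripper_force": force on a finger pad.
Only numpy, scipy, OpenCV 4.12 (cv2) and the standard library are available. Lean on these libraries where they do the work, as an engineer would, in place of code of your own. Each camera call takes 0.05 s, during which the arm holds its last target. There are 200 camera calls.

## Working session

There is one attempt and no reset: what is moved stays moved. The work goes in short steps, Python scripts to look and compute and a tool call to move; the robot and the scene stay as the last step left them, time stands still between calls to the robot, and variables do not carry over. Pictures are saved under pics/ and viewed, at most 10 in all, crops included, and the job is handed in when it is done.

Besides the shell and the picture viewer there is one more tool, called after "Call:" as a command line: name --argument value ..., lists and objects as JSON in quotes. play_rows: Moves the arm, as the interface text tells. Its arguments: {"type":"object","properties":{"increments":{"type":"string"},"force":{"type":"number"}},"required":["increments"]}

```bash
mkdir -p pics
python3 - <<'E'
from plant import robot
import cv2
s=robot.read_state();print({k:s[k] for k in("t","tool_pos","orientation","opening","force")})
for c in("scene","side"):
    cv2.imwrite(f"pics/{c}0.png",robot.read_camera(c))
    for q in("chest","bolt_paddle","catch_top","yellow_bottle","green_jar","blue_bottle","teal_jar","checked_jar"):
        print(c,q,[(r["conf"],[round(float(v),4) for v in r["centre"]]) for r in robot.landmark_of(c,q)[:2]])
E
```

```text
{'t': 0.0, 'tool_pos': array([0.23932776, 0.54958769, 0.2175903 ]), 'orientation': array([-6.40698675e-01, -3.07504680e+00,  2.76068340e-03]), 'opening': 0.09316006791581856, 'force': array([ 0.46200402,  0.56380077, -1.36389034])}
scene chest [(0.82, [0.5236, -0.0171, -0.0034])]
scene bolt_paddle [(0.83, [0.5419, -0.0411, 0.1133])]
scene catch_top [(0.71, [0.4933, -0.0299, 0.0989])]
scene yellow_bottle [(0.48, [0.6541, 0.0258, 0.0026])]
scene green_jar [(0.88, [0.6231, -0.09, 0.0024]), (0.62, [0.6534, 0.0276, 0.0019])]
scene blue_bottle [(0.55, [0.5757, 0.14, 0.0003])]
scene teal_jar [(0.73, [0.5485, -0.3336, -0.0042])]
scene checked_jar [(0.58, [0.6684, 0.3175, 0.0024])]
side chest [(0.91, [0.5228, -0.0151, -0.0037])]
side bolt_paddle [(0.79, [0.5455, -0.039, 0.115])]
side catch_top []
side yellow_bottle [(0.72, [0.651, 0.0312, -0.0008])]
side green_jar [(0.47, [0.623, -0.0896, 0.0008])]
side blue_bottle [(0.54, [0.576, 0.1388, 0.001])]
side teal_jar [(0.47, [0.5499, -0.3291, -0.0027])]
side checked_jar [(0.87, [0.6716, 0.3179, 0.0032])]
```

View pics/scene0.png

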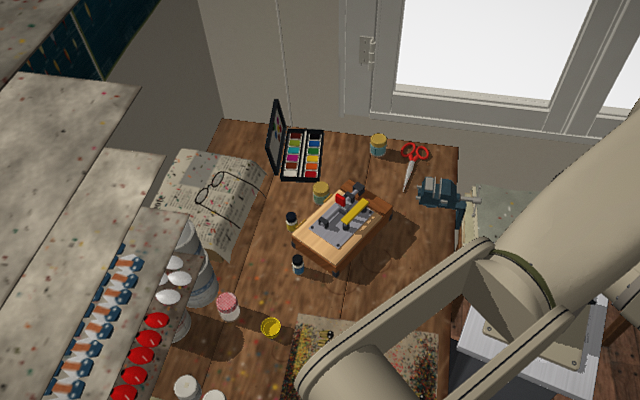

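View pics/side0.png

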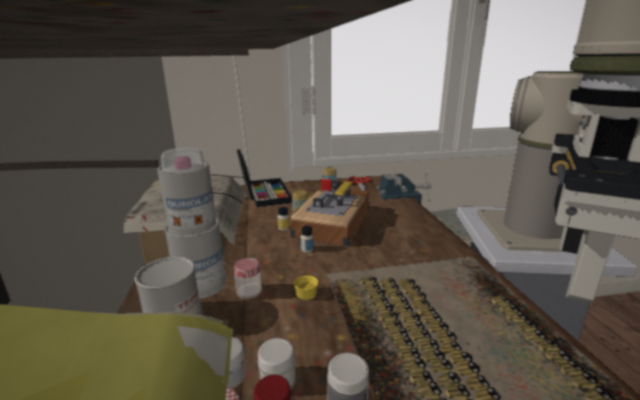

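The scene picture shows the chest at about (342,230), with the red paddle at (341,198) and the yellow bar at (356,212). The landmarks agree with this and give a chest yaw of about -10.5°. The side picture agrees, with the paddle at (327,184). I'll move above the chest with tool y along chest x.

Call:
play_rows --increments "-33 -30 0 5 -1; -66 -59 0 10 -1; -99 -89 0 16 -0.5; -132 -118 0 22 0; -165 -148 0 28 0.18; -198 -178 0 34 0.18; -231 -207 0 40 0.18; -264 -237 0 46 0.18; -297 -266 0 52 0.18; -330 -296 0 58 0.18; -363 -326 0 64 0.18; -396 -355 0 70 0.18; -429 -385 0 74 0.18; -462 -414 0 77 0.18; -480 -431 0 77 0.18; -495 -444 0 77 0.18; -495 -444 0 77 0.18; -495 -444 0 77 0.18" --force 5

```text
t: 2.7
tool_pos: [0.5159, -0.0546, 0.2185]
orientation: [-2.416, -2.007, 0.0]
force: [-0.0, 0.8, 0.2]
opening: 0.0381
gripper_force: 0.0
```

```bash
cat > h.py <<'E'
from plant import robot
import cv2, numpy as np
from scipy.spatial.transform import Rotation as R
def look(c,name=None,qs=()):
    im=robot.read_camera(c)
    if name: cv2.imwrite(f"pics/{name}.png",im)
    for q in qs: print(c,q,[(r["conf"],np.round(r["centre"],4)) for r in robot.landmark_of(c,q)[:1]])
    return im
def state():
    s=robot.read_state(); M=R.from_rotvec(s["orientation"]).as_matrix()
    print("t",s["t"],"p",np.round(s["tool_pos"],4),"tx",np.round(M[:,0],3),"ty",np.round(M[:,1],3),"tz",np.round(M[:,2],3),"w",s["opening"],"F",np.round(s["force"],2))
    return s,M
def proj(c,P):
    k=robot.calibration(c); f=200/np.tan(np.radians(k["vertical_fov"]/2))
    K=np.array([[f,0,k["cx"]],[0,f,k["cy"]],[0,0,1.]])
    return cv2.projectPoints(np.array(P,float),np.array(k["rvec"],float),np.array(k["tvec"],float),K,None)[0][:,0]
E
python3 - <<'E'
from h import *
state()
for c in("wrist","scene"): look(c,c+"1",("chest","bolt_paddle","catch_top"))
s,M=state(); t=s["tool_pos"]; print(proj("wrist",[t,t+M[:,1]*.02,t-M[:,1]*.02]))
E
```

```text
t 2.7 p [ 0.5159 -0.0546  0.2185] tx [0.184 0.983 0.   ] ty [ 0.983 -0.184 -0.001] tz [-0.  0. -1.] w 0.03809479142690349 F [-0.    0.81  0.22]
wrist chest [(0.65, array([ 0.5239, -0.0197,  0.0007]))]
wrist bolt_paddle [(0.89, array([ 0.5407, -0.0417,  0.1175]))]
wrist catch_top [(0.85, array([ 0.4937, -0.0233,  0.1024]))]
scene chest [(0.79, array([ 0.5239, -0.0184, -0.0007]))]
scene bolt_paddle [(0.62, array([ 0.5433, -0.0392,  0.1141]))]
scene catch_top [(0.87, array([ 0.4955, -0.0266,  0.0989]))]
t 3.1 p [ 0.5161 -0.0541  0.2188] tx [0.182 0.983 0.   ] ty [ 0.983 -0.182  0.   ] tz [ 0. -0. -1.] w 0.03832148757790792 F [-0.61 -0.56  0.24]
[[317.00287142 244.36825475]
 [351.63803399 244.38706911]
 [282.37756433 244.34944575]]
```

View pics/wrist1.png

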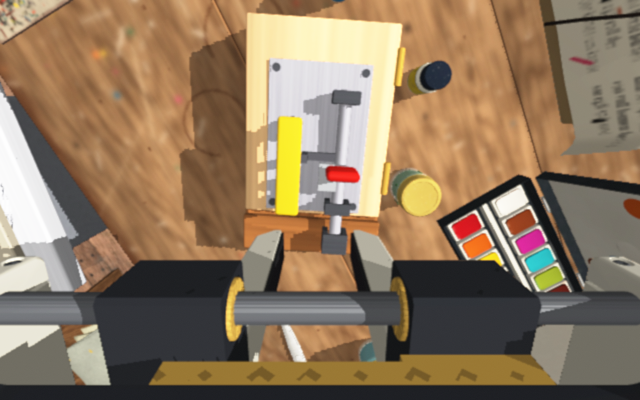

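The wrist view shows the yellow bar from (289,118) to (287,214), the red paddle top at about (343,173), and the two fingertips at about (265,240) and (370,240). To refine, I'll back-project the coloured tops onto their known heights.

```bash
cat >> h.py <<'E'
def back(c,px,z):
    k=robot.calibration(c); f=200/np.tan(np.radians(k["vertical_fov"]/2))
    Rm=cv2.Rodrigues(np.array(k["rvec"],float))[0]; C=-Rm.T@np.array(k["tvec"],float)
    px=np.asarray(px,float); d=np.c_[(px[:,0]-k["cx"])/f,(px[:,1]-k["cy"])/f,np.ones(len(px))]@Rm
    return C+d*((z-C[2])/d[:,2])[:,None]
E
python3 - <<'E'
from h import *
im=look("wrist"); 
hsv=cv2.cvtColor(im,cv2.COLOR_BGR2HSV)
for q,z in(("catch_top",.102),("bolt_paddle",.118)):
    m=robot.regions_of("wrist",q)[0]["pixels"]
    if q=="catch_top": m=m&(hsv[...,2]>200)&(hsv[...,1]>200)
    else: m=m&(hsv[...,2]>190)&(hsv[...,1]>150)
    y,x=np.nonzero(m); print(q,m.sum(),x.min(),x.max(),y.min(),y.max())
    P=back("wrist",np.c_[x,y],z)[:,:2]*1000
    r=cv2.minAreaRect(P.astype(np.float32)); print(r, np.round(P.mean(0),1))
    if q=="bolt_paddle": print(np.unique(hsv[robot.regions_of("wrist",q)[0]["pixels"]][:,2],return_counts=True))
E
```

```text
catch_top 2106 276 300 118 215
((493.74163818359375, -26.66131591796875), (90.16173553466797, 20.438858032226562), 76.38505554199219) [494.2 -24.9]
bolt_paddle 332 328 358 169 182
((541.9246215820312, -39.26731491088867), (11.542872428894043, 26.207345962524414), 80.03682708740234) [542.4 -39.7]
(array([102, 104, 107, 108, 109, 110, 111, 112, 113, 114, 115, 116, 117,
       118, 119, 120, 121, 122, 123, 124, 125, 126, 127, 128, 129, 130,
       131, 132, 133, 134, 135, 136, 137, 138, 139, 140, 141, 142, 143,
       144, 145, 146, 147, 148, 149, 150, 151, 152, 153, 154, 155, 156,
       157, 158, 159, 160, 161, 162, 163, 164, 165, 166, 167, 168, 169,
       170, 171, 172, 173, 174, 175, 176, 177, 178, 179, 180, 181, 182,
       183, 184, 185, 186, 187, 188, 189, 190, 191, 192, 193, 194, 195,
       196, 197, 198, 199, 200, 201, 202, 203, 204, 205, 206, 207, 208,
       209, 210, 211, 212, 213, 214, 215, 216, 217, 218, 219, 220, 221,
       222, 223, 224, 225, 226, 227, 228, 229, 230, 231, 232, 233, 234,
       235, 236, 237, 238, 239, 240, 241, 242, 243, 244, 245, 246, 247,
       248, 249, 250, 251, 252, 253], dtype=uint8), array([ 1,  1,  1,  3,  2,  1,  4,  4,  3,  3,  3,  4, 17, 14,  9, 12, 17,
       18, 13,  5, 16, 12, 15, 11,  8, 11,  5, 11,  9,  8,  6,  8, 13,  9,
        6, 10,  8,  8,  7,  9, 15, 24, 17, 10, 22, 22, 28, 28,  9,  6,  6,
        9,  9,  5, 10, 11,  3,  8,  9,  6,  8,  9,  8,  9, 10,  6, 10, 18,
        6, 14,  8, 14, 14, 10,  6,  8, 13, 13, 15, 11, 13, 16, 10,  9, 10,
       11, 10,  7, 17, 10, 14, 14, 17, 10, 10, 11, 14,  8, 13, 10, 10, 10,
       14, 11,  3, 11, 15, 10, 13, 16, 12, 10, 18, 11, 13, 11, 19, 55, 38,
       20, 14, 10, 20, 17, 14, 18, 21, 34, 37, 39, 33, 32, 36, 44, 52, 56,
       40, 24, 18,  8, 10,  9,  7, 14, 31, 13, 58, 13,  6]))
```

Call:
play_rows --increments "0 -1 15 1 0.18; 0 -2.5 35 2 0.18; 0 -2.5 60 2 0.18; 0 -2.5 80 2 0.18; 0 -2.5 95 2 0.18; 0 -2.5 104 2 0.18; 0 -2.5 108 2 0.18; 0 -2.5 108 2 0.18; 0 -2.5 108 2 0.18"

```text
t: 4.2
tool_pos: [0.5143, -0.0543, 0.1115]
orientation: [2.45, 1.965, 0.001]
force: [0.1, 1.0, 0.3]
opening: 0.0382
gripper_force: 0.0
```

Run:
```python
from h import *
s,M=state()
im=look("wrist",None,("bolt_paddle","catch_top"))
cv2.imwrite("pics/w2.png",cv2.resize(im[60:360,140:500],None,fx=2,fy=2))
hsv=cv2.cvtColor(im,cv2.COLOR_BGR2HSV)
m=robot.regions_of("wrist","catch_top")[0]["pixels"]&(hsv[...,2]>200)&(hsv[...,1]>200)
y,x=np.nonzero(m); print(x.min(),x.max(),y.min(),y.max()); P=back("wrist",np.c_[x,y],.102)[:,:2]*1000
print(cv2.minAreaRect(P.astype(np.float32)))
```

```text
t 4.2 p [ 0.5143 -0.0543  0.1115] tx [0.217 0.976 0.   ] ty [ 0.976 -0.217  0.001] tz [ 0.001 -0.    -1.   ] w 0.03818526035732557 F [0.06 1.02 0.35]
wrist bolt_paddle [(0.57, array([ 0.5398, -0.044 ,  0.1173]))]
wrist catch_top [(0.86, array([ 0.4943, -0.0257,  0.1024]))]
254 291 122 248
((496.1318664550781, -18.45099639892578), (75.07054138183594, 20.632455825805664), 75.6923599243164)
```

View pics/w2.png

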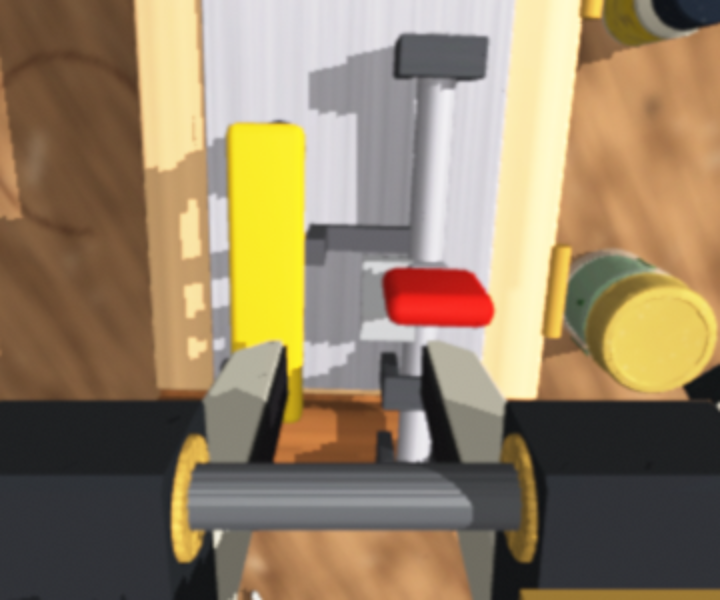

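The close view shows the left fingertip at about (260,350), over the bar at x 232–303. The right fingertip at about (450,350) is in front of the paddle at (440,300) with a clear gap. I'll turn 1° and press the catch.

Call:
play_rows --increments "0 0 3 1 0.18; 0 0 6 1 0.18; 0 0 9 1 0.18; 0 0 11 1 0.18; 0 0 13 1 0.18; 0 0 15 1 0.18; 0 0 16 1 0.18; 0 0 16 1 0.18; 0 0 16 1 0.18; 0 0 16 1 0.18"

```text
t: 5.4
tool_pos: [0.5137, -0.0542, 0.0948]
orientation: [2.468, 1.944, 0.0]
force: [-1.9, -0.2, 4.7]
opening: 0.038
gripper_force: 2.0
```

Run:
```python
from h import *
for i in range(6): robot.read_camera("scene"); s,M=state()
look("wrist",None,("catch_top","bolt_paddle")); look("scene",None,("catch_top",)); s,M=state()
```

```text
t 5.45 p [ 0.5137 -0.0542  0.0948] tx [ 0.234  0.972 -0.   ] ty [ 0.972 -0.234  0.   ] tz [ 0. -0. -1.] w 0.03826889148852475 F [-1.35 -0.34  2.48]
t 5.5 p [ 0.5137 -0.0542  0.0948] tx [ 0.234  0.972 -0.   ] ty [ 0.972 -0.234  0.   ] tz [ 0. -0. -1.] w 0.03817880393043421 F [-2.44 -1.2   4.13]
t 5.55 p [ 0.5136 -0.0542  0.0947] tx [ 0.234  0.972 -0.   ] ty [ 0.972 -0.234  0.   ] tz [ 0. -0. -1.] w 0.0382421603381867 F [-1.76 -1.02  3.91]
t 5.6 p [ 0.5137 -0.0542  0.0947] tx [ 0.234  0.972 -0.   ] ty [ 0.972 -0.234  0.   ] tz [ 0. -0. -1.] w 0.038452012668115494 F [-1.15 -0.86  3.41]
t 5.65 p [ 0.5136 -0.0542  0.0947] tx [ 0.234  0.972 -0.   ] ty [ 0.972 -0.234  0.   ] tz [ 0. -0. -1.] w 0.03810188117585763 F [-0.92 -0.29  5.45]
t 5.7 p [ 0.5137 -0.0542  0.0947] tx [ 0.234  0.972 -0.   ] ty [ 0.972 -0.234  0.   ] tz [ 0. -0. -1.] w 0.038359938579882936 F [-1.51 -0.75  5.06]
wrist catch_top [(0.75, array([ 0.4961, -0.0263,  0.0957]))]
wrist bolt_paddle [(0.61, array([ 0.5402, -0.0424,  0.1193]))]
scene catch_top [(0.49, array([ 0.4905, -0.0275,  0.0917]))]
t 5.95 p [ 0.5137 -0.0542  0.0947] tx [ 0.234  0.972 -0.   ] ty [ 0.972 -0.234  0.   ] tz [ 0. -0. -1.] w 0.03805497793577736 F [-0.96  0.01  3.27]
```

Call:
play_rows --increments "2 0 0 0 0.18; 4 0 0 0 0.18; 6 0 0 0 0.18; 8 0 0 0 0.18; 10 0 0 0 0.18; 12 0 0 0 0.18; 14 0 0 0 0.18; 16 0 0 0 0.18; 18 0 0 0 0.18; 20 0 0 0 0.18; 20 0 0 0 0.18"

```text
t: 7.05
tool_pos: [0.5187, -0.0346, 0.0948]
orientation: [2.467, 1.944, 0.001]
force: [0.7, -3.5, 3.8]
opening: 0.0382
gripper_force: 2.4
```

Run:
```python
from h import *
s,M=state()
im=look("wrist",None,("bolt_paddle","catch_top")); s,M=state()
cv2.imwrite("pics/w3.png",cv2.resize(im[60:360,140:500],None,fx=2,fy=2))
```

```text
t 7.05 p [ 0.5187 -0.0346  0.0948] tx [0.234 0.972 0.   ] ty [ 0.972 -0.234  0.001] tz [ 0.001 -0.    -1.   ] w 0.03815854527319456 F [ 0.72 -3.48  3.81]
wrist bolt_paddle [(0.62, array([ 0.5443, -0.0257,  0.1167]))]
wrist catch_top [(0.88, array([ 0.4951, -0.023 ,  0.0942]))]
t 7.2 p [ 0.5186 -0.0346  0.0948] tx [0.234 0.972 0.   ] ty [ 0.972 -0.234  0.001] tz [ 0.001  0.    -1.   ] w 0.03819833796349389 F [ 0.89 -3.76  3.83]
```

View pics/w3.png

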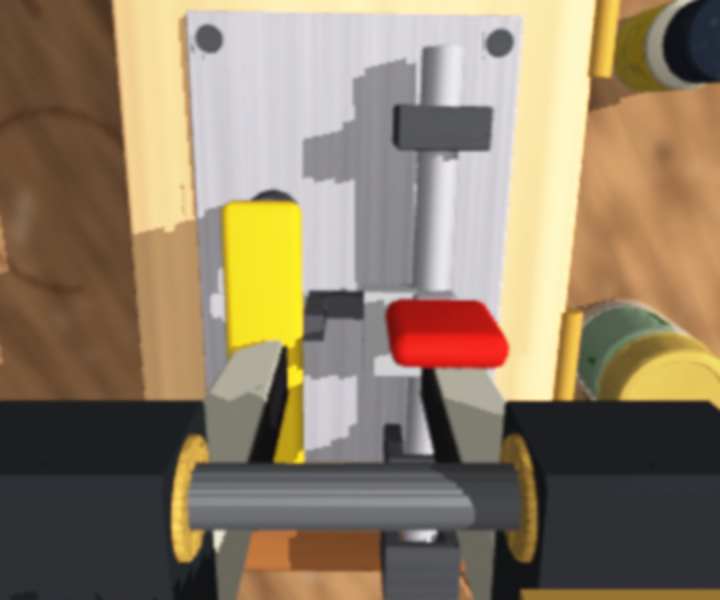

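The paddle is now in contact with the right fingertip at (450,365), the rod end shows beyond the far loop at (440,50), and the bolt is sliding at about 3–4 N. I'll continue.

Call:
play_rows --increments "2 0 0 0 0.18; 4 0 0 0 0.18; 6 0 0 0 0.18; 8 0 0 0 0.18; 10 0 0 0 0.18; 12 0 0 0 0.18; 14 0 0 0 0.18; 16 0 0 0 0.18; 18 0 0 0 0.18; 20 0 0 0 0.18; 22 0 0 0 0.18; 24 0 0 0 0.18; 25 0 0 0 0.18; 25 0 0 0 0.18"

```text
t: 8.6
tool_pos: [0.5242, -0.0104, 0.0947]
orientation: [2.468, 1.944, -0.0]
force: [0.2, -3.5, 4.2]
opening: 0.0382
gripper_force: 2.6
```

Run:
```python
from h import *
s,M=state(); p=s["tool_pos"]
p0=np.array([.5415,-.0405,.118])
for c in("wrist","scene","side"):
    im=look(c,None,("bolt_paddle","catch_top"))
    r=robot.landmark_of(c,"bolt_paddle")
    if r: v=np.array(r[0]["centre"]); print("travel",(v-p0)@M[:,0],"rel tcp",(v-p)@M[:,0])
    if c=="wrist":
        cv2.imwrite("pics/w4.png",cv2.resize(im[60:360,140:500],None,fx=2,fy=2))
        hsv=cv2.cvtColor(im,cv2.COLOR_BGR2HSV); m=robot.regions_of("wrist","bolt_paddle")[0]["pixels"]&(hsv[...,2]>225)
        y,x=np.nonzero(m); P=back("wrist",np.c_[x,y],.118); e=(P-p)@M[:,0]; print("top face along tx rel tcp",e.min(),e.max(),(P.mean(0)-p0)@M[:,0])
```

```text
t 8.6 p [ 0.5242 -0.0104  0.0947] tx [ 0.234  0.972 -0.   ] ty [ 0.972 -0.234  0.   ] tz [ 0. -0. -1.] w 0.03819970568317701 F [ 0.24 -3.48  4.23]
wrist bolt_paddle [(0.72, array([ 0.5484, -0.0019,  0.118 ]))]
wrist catch_top [(0.82, array([ 0.4942, -0.0266,  0.0935]))]
travel 0.03914284786406379 rel tcp 0.013931762307252708
top face along tx rel tcp -0.014578566295460667 0.08558866916100619 0.06489746982603503
scene bolt_paddle [(0.88, array([ 0.5521, -0.0042,  0.1156]))]
scene catch_top [(0.43, array([ 0.4932, -0.0257,  0.0895]))]
travel 0.0377728881751276 rel tcp 0.012561802618316525
side bolt_paddle [(0.82, array([ 0.5552, -0.    ,  0.1186]))]
side catch_top [(0.47, array([ 0.4929, -0.0272,  0.0879]))]
travel 0.0425814632488394 rel tcp 0.017370377692028326
```

View pics/w4.png

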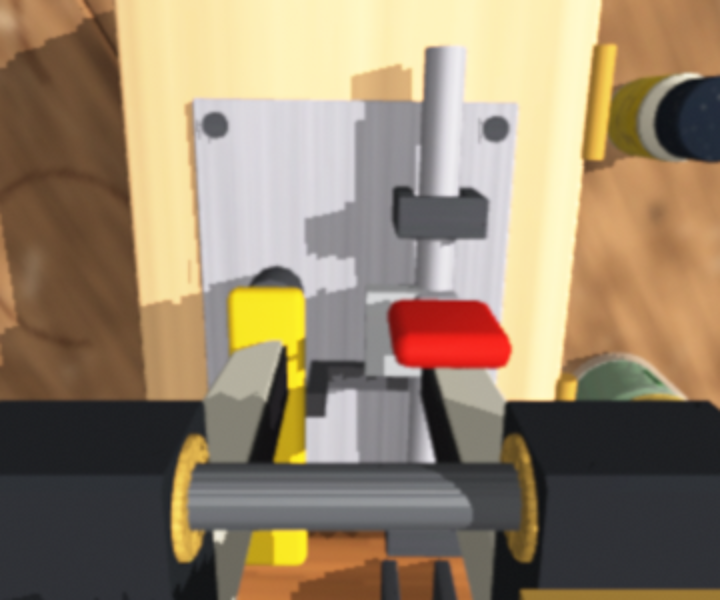

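The paddle is at (447,330) and the keeper end is free of the rod. Estimates put the travel at about 38–39 mm, so I'll push 4.5 mm more.

Call:
play_rows --increments "1 0 0 0 0.18; 2 0 0 0 0.18; 3 0 0 0 0.18; 4 0 0 0 0.18; 4.5 0 0 0 0.18; 4.5 0 0 0 0.18"

```text
t: 9.85
tool_pos: [0.5253, -0.006, 0.0946]
orientation: [-2.468, -1.944, -0.0]
force: [0.0, -4.5, 5.9]
opening: 0.0381
gripper_force: 2.6
```

Run:
```python
from h import *
s,M=state()
for c,b in(("wrist",.0849),("scene",.0880),("side",.0897)):
    for i in range(2):
        robot.read_camera(c); r=robot.landmark_of(c,"bolt_paddle")
        if r: v=np.array(r[0]["centre"]); print(c,r[0]["conf"],"travel",v[:2]@[.234,.972]-b)
state()
```

```text
t 9.85 p [ 0.5253 -0.006   0.0946] tx [0.234 0.972 0.   ] ty [ 0.972 -0.234  0.   ] tz [ 0.  0. -1.] w 0.03805510544984377 F [ 0.01 -4.51  5.92]
wrist 0.73 travel 0.04512660000000002
wrist 0.98 travel 0.0438018
scene 0.72 travel 0.041969000000000006
scene 0.75 travel 0.042444200000000015
side 0.59 travel 0.046331399999999995
side 0.85 travel 0.04625219999999999
t 10.45 p [ 0.5252 -0.006   0.0946] tx [0.234 0.972 0.   ] ty [ 0.972 -0.234 -0.   ] tz [-0.  0. -1.] w 0.037893540147622154 F [ 0.53 -3.19  4.83]
```

Travel is about 43–44 mm, so I'll back off the paddle slightly and then lift straight up.

Call:
play_rows --increments "-1.5 0 0 0 0.18; -3 0 0 0 0.18; -3 0 -3 0 0.18; -3 0 -6 0 0.18; -3 0 -9 0 0.18; -3 0 -15 0 0.18; -3 0 -30 0 0.18; -3 0 -50 0 0.18; -3 0 -75 0 0.18; -3 0 -95 0 0.18; -3 0 -100 0 0.18; -3 0 -100 0 0.18"

```text
t: 11.65
tool_pos: [0.5252, -0.0092, 0.196]
orientation: [2.466, 1.943, 0.002]
force: [0.4, 0.5, 0.3]
opening: 0.0383
gripper_force: 0.0
```

Run:
```python
from h import *
s,M=state()
for c,b in(("wrist",.0849),("scene",.0880),("side",.0897)):
    im=look(c,c+"5",("catch_top","bolt_paddle")); r=robot.landmark_of(c,"bolt_paddle")
    if r: v=np.array(r[0]["centre"]); print(c,"travel",v[:2]@[.234,.972]-b)
```

```text
t 11.65 p [ 0.5252 -0.0092  0.196 ] tx [0.234 0.972 0.   ] ty [ 0.972 -0.234  0.002] tz [ 0.002 -0.    -1.   ] w 0.0382652963682004 F [0.38 0.46 0.32]
wrist catch_top [(0.87, array([ 0.4957, -0.0235,  0.0986]))]
wrist bolt_paddle [(0.74, array([0.5518, 0.0031, 0.1192]))]
wrist travel 0.04723439999999998
scene catch_top [(0.8, array([ 0.4933, -0.0265,  0.0993]))]
scene bolt_paddle [(0.8, array([0.5534, 0.0008, 0.1134]))]
scene travel 0.04227320000000001
side catch_top [(0.68, array([ 0.4942, -0.0233,  0.0964]))]
side bolt_paddle [(0.6, array([0.5564, 0.0049, 0.1191]))]
side travel 0.045260400000000006
```

View pics/wrist5.png

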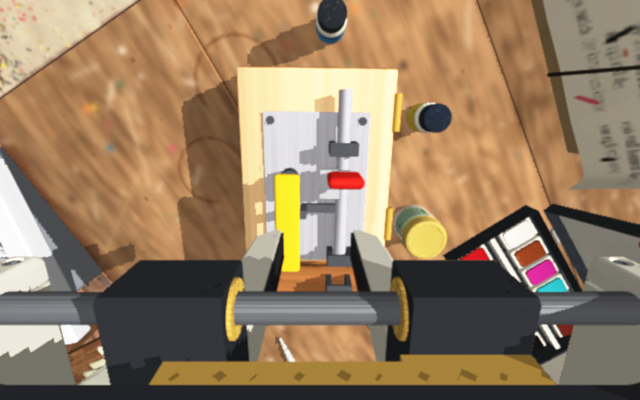

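The bolt rod is drawn clear of the keeper, with the paddle at (346,180), and the jars are undisturbed. To check that the catch is up, I'll compare the bar in the fixed scene camera before and after.

Run:
```python
from h import *
for n in("scene0","scene1","scene5"):
    im=cv2.imread(f"pics/{n}.png"); h=cv2.cvtColor(im,cv2.COLOR_BGR2HSV)
    m=cv2.inRange(h,(22,180,150),(34,255,255))[195:235,330:385]; y,x=np.nonzero(m)
    print(n,len(x),x.mean()+330,y.mean()+195,y.min()+195,y.max()+195)
print(proj("scene",[[.494,-.0265,.102],[.494,-.0265,.094]]))
```

```text
scene0 224 354.0 210.5 198 223
scene1 226 353.9159292035398 210.61061946902655 198 224
scene5 226 353.9159292035398 210.61061946902655 198 224
[[354.58710597 209.47365918]
 [354.50024602 211.37753007]]
```

The bar in the scene picture sits exactly where it was before pressing, so the catch is fully up and the bolt is locked open.

```bash
python3 -c "
from plant import robot
print(robot.close_job())"
```

```text
the job is handed in; nothing more can be done
None
```

The chest is unbolted: the bolt is drawn about 43–44 mm out of the keeper, the catch has sprung back up and locked it open, and the job was handed in at about 12 s with the arm clear and the jars by the chest still in place.

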